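# Check the springs of a mirror tilt mount

## Task

Check the two springs of the mirror tilt mount with closed fingertips: slowly press the blue-capped corner of its plate down until that corner's pointer stands in the red band on its scale, keep it there for about a second without going on well past the band, and take the finger away so that the corner springs back up. Then do the same with the yellow-capped corner and leave the mount at rest. Press one corner at a time, do not grip, lift or shift the mount, and leave the things around it alone.

Things in the scene. Friction and masses are not known exactly. Their poses are not given: they have to be found in the camera images.
- mount: Tilt mount: loose dark steel base (1.8 kg) under a diamond-set square aluminium plate (98 x 98 x 9 mm, top 70 mm up) with a round mirror cell. Origin: under the base; x to its back (away from the robot at yaw 0), y to its left. The plate pivots at its back vertex, springs carry the left (blue cap) and right (yellow cap) ones; the front one is free. With both scales 125 x 250 x 94 mm.
- tilt_blue (a joint): Tilt of the plate at the blue corner in rad: 0 at rest against its stop, growing as the blue cap is pressed down (at most 0.38). Each 0.1 rad lowers the blue cap by about 8 mm and the blue pointer's tip by about 14 mm. The spring needs about 3 N on the cap to start and about 11 N at 0.24 rad; it returns by itself.
- tilt_yellow (a joint): The same for the yellow corner.
- cap_blue (a point): Middle of the top of the blue cap, a low round button 24 mm across on the left corner of the plate, about 78 mm above the cupboard top at rest. Press straight down here with closed fingertips. It moves with the plate.
- pointer_blue (a point): Tip of the thin black pointer of the blue corner (4 mm thick). Its arm runs from the blue corner outward; the tip lies just in front of the left white scale, 66 mm up at rest, and goes down as the blue cap is pressed. It moves with the plate.
- mark_blue (a point): Centre height of the red band on the left scale: a red stripe 10 mm tall and 22 mm wide on the white upright scale at the mount's left end, its face to the front. Its height differs each time (31 to 51 mm up, each scale its own). The pointer is in the band when its tip is within 5 mm of this height.
- cap_yellow (a point): Middle of the top of the yellow cap, a low round button 24 mm across on the right corner of the plate, about 78 mm above the cupboard top at rest. Press straight down here with closed fingertips. It moves with the plate.
- pointer_yellow (a point): Tip of the thin black pointer of the yellow corner (4 mm thick). Its arm runs from the yellow corner outward; the tip lies just in front of the right white scale, 66 mm up at rest, and goes down as the yellow cap is pressed. It moves with the plate.
- mark_yellow (a point): Centre height of the red band on the right scale: a red stripe 10 mm tall and 22 mm wide on the white upright scale at the mount's right end, its face to the front. Its height differs each time (31 to 51 mm up, each scale its own). The pointer is in the band when its tip is within 5 mm of this height.
- bottle: Bystander: small amber dropper bottle with a black top, 33 x 33 x 102 mm, origin at the centre of its underside.
- tin: Bystander: round aluminium parts tin, 52 x 52 x 23 mm, origin at the centre of its underside.
- loupe: Bystander: eye loupe, black with an orange rim, 32 x 32 x 27 mm, origin at the centre of its underside.
- pen: Bystander: slim light grey ball pen with a black end, 11 x 145 x 9 mm, lying along its y, origin at the centre of its underside.
- tweezers: Bystander: steel tweezers, 19 x 150 x 10 mm, lying along their y, origin at the centre of their underside.

How it is judged:
On the way, in this order (a step that is already met when the one before it is completed fails the run):
1. blue corner pressed by the fingers until its pointer is in the red band, and kept there, the yellow corner not pressed (z of pointer_blue in the frame of mark_blue between -0.005 and 0.005 m and value of joint tilt_yellow below 0.06 rad and contact force between the fingers and mount above 0.5 N), for 0.5 s.
2. blue corner released and sprung back (value of joint tilt_blue below 0.02 rad and contact force between the fingers and mount below 0.3 N), for 0.2 s.
3. yellow corner pressed by the fingers until its pointer is in the red band, and kept there, the blue corner not pressed (z of pointer_yellow in the frame of mark_yellow between -0.005 and 0.005 m and value of joint tilt_blue below 0.06 rad and contact force between the fingers and mount above 0.5 N), for 0.5 s.
At the end, for the whole second after the job is handed in: Both corners are back at rest (tilt under 0.02 rad), the mount stands flat within 20 mm of where it stood, and each of the small things lies within 20 mm of where it was (value of joint each of tilt_blue, tilt_yellow below 0.02 rad and distance of each of mount, bottle, tin, loupe, pen, tweezers from where it was at the start of the episode below 0.02 m and angle between mount's own z axis and vertical below 0.03 rad and linear speed of mount below 0.01 m/s); the robot touches nothing.
It fails at once if a pointer driven more than 11 mm below the middle of its red band (z of pointer_blue in the frame of mark_blue below -0.011 m or z of pointer_yellow in the frame of mark_yellow below -0.011 m).
It fails at once if both corners pressed down together (both tilts over 0.06 rad) (value of joint each of tilt_blue, tilt_yellow above 0.06 rad).
It fails at once if the mount lifted, tipped or shifted (8 mm up, 0.06 rad, 20 mm) (height (world z) of mount above 0.008 m or angle between mount's own z axis and vertical above 0.06 rad or distance of mount from where it was at the start of the episode above 0.02 m).
It fails at once if one of the small things around the mount moved by more than 20 mm (distance of any of bottle, tin, loupe, pen, tweezers from where it was at the start of the episode above 0.02 m).
It also fails if it takes over 45 s, if anything falls off the work surface, if the arm or the gripper's body presses on something with over 40 N, if the wrist force passes 120 N, or if a joint passes its speed limit or range.

## Robot

A 6-joint arm with a two-finger parallel gripper is mounted at the origin on a cart in front of the work surface, level with it; the furniture and walls round the work are solid. World frame = base frame: x ahead of the robot, y to its left, z up, the work surface at z = 0. Lengths are in m, angles in rad, forces in N, time in s.
With the tool pointing down it reaches from about 0.325 to 0.9 m from the base axis. Payload 6.1 kg.
Tool frame: the origin (TCP) lies between the finger pads; the fingertips stand 25 mm ahead of it and the grasp point (between the pads) lies 6 mm ahead of it (robot.tip_reach is the distance from the TCP to the fingertips, in m); z points along the fingers, y is the line along which they close (so a half turn about z gives the same grasp; the last joint's range is limited). The gripper opens to 87 mm and grips with 3 to 60 N. Pads are 19 mm wide; open, the fingers measure 117 mm over their backs; the gripper's body (75 mm by 190 mm) begins 51 mm behind the grasp point.
Start: joints at [1.027, 0.22, 1.526, -0, 1.395, -0.126], TCP at [0.254, 0.571, 0.248] pointing down, gripper open.
Joint ranges: [-2.98, 2.98], [-0.91, 2.08], [0.09, 2.57], [-1.24, 4.39], [0.2, 2.65], [-2.68, 2.68]. Speed limits (rad/s): [2.57, 2.57, 3.01, 3.14, 3.14, 3.14].

## Interface

Orientations are given as a unit quaternion [w, x, y, z].
In Python, from workcell import status, snapshot, camera_params, finish_job, robot gives the robot as it stands.
- The arm moves only by the shell command python3 -m pendant 'ROWS'. ROWS is a JSON object of lists of equal length, an entry for each row: "xyz": the shift along the tool's x, y, z in units of 0.12 m (1.0 is 0.12 m), a list of three; "twist": the turn, a rotation vector about the tool's x, y, z in units of pi/4 rad (1.0 is pi/4 rad), a list of three; "hand": the opening, from -1 (shut) to 1 (fully open). In form: {"xyz": [[x, y, z], ...], "twist": [[ax, ay, az], ...], "hand": [hand, ...]}. A call has 1 to 12 rows; each row shifts and turns the commanded pose from where the row before left it, along the tool's axes as they then stand; what a row does not reach is not made up. A row lasts 1/10 s, in which the tool goes at most 50 mm and 8.59 degrees, less where a joint would pass 70% of its speed; a pose out of reach is approached as far as the arm can. A call with a number of a shift or a turn outside -1 to 1 is refused whole. A call with a gripper value outside its range is refused whole. The fingers move at their own pace and stop on an object; the grip force is fixed at half the most. Time passes only in rows, so rows that do not move let the fingers close. It gives the time, the measured TCP pose, the force, the opening and the grip force at its end, in the units of the state.
- status.state(): the state, without advancing time (a new reading comes with each control period).
- snapshot(name): name is "scene" or "top" or "wrist"; returns (picture, depth): 480x640x3 uint8, blue, green, red; 480x640 float32, m along the optical axis (not along the pixel's ray), 0 where there is no reading.
- camera_params(name): a dict with "K" (3x3 intrinsics, pixels), "k1" (the pictures are not rectified: a ray, as slopes to the right and down, at radius r is drawn at 1 + k1 r^2 times it, then the intrinsics apply), "pose" (4x4, takes a point from camera to world coordinates). Camera axes: x right, y up, looking along -z (the intrinsics and any distortion apply to the point x, -y, -z); pixel columns grow to the right and rows downward; lengths in m; the calibration is good to about 2 mm. A picture is of the moment at which its call begins: read the wrist's pose just before it. camera_params takes no time and is no camera call; for the wrist camera it gives the pose at the moment of the call.
- finish_job(): hands the job in; it is judged then, once.
The state is a dict: "time_s": time; "qpos": joint angles; "joint_vel": joint speeds; "effort": joint torques, N m; "tcp_pos": TCP position; "eef_rot": TCP orientation; "force": force on the tool from outside, world axes, zero at the start; "moment": the same for the moment, N m; "gripper_width": finger opening in m; "finger_force": force on a finger pad.
Only numpy, scipy, OpenCV 4.12 (cv2) and the standard library are available. Lean on these libraries where they do the work, as an engineer would, in place of code of your own. Each camera call takes 0.05 s, during which the arm holds its last target. There are 200 camera calls.

## Working session

There is one attempt and no reset: what is moved stays moved. The work goes in short steps, Python scripts to look and compute and a shell command to move; the robot and the scene stay as the last step left them, time stands still between calls to the robot, and variables do not carry over. Pictures are saved under pics/ and viewed, at most 11 in all, crops included, and the job is handed in when it is done.

```bash
mkdir -p pics; cat > h.py <<'E'
import numpy as np, cv2, json
from workcell import status, snapshot, camera_params, robot
def grab(n,tag):
    p=camera_params(n); im,d=snapshot(n); cv2.imwrite(f'pics/{tag}.png',im)
    np.savez(f'{tag}.npz',im=im,d=d,K=p['K'],k1=p['k1'],pose=p['pose']); return im,d,p
def load(tag):
    z=np.load(f'{tag}.npz'); return z['im'],z['d'],z
def ray(p,u,v):
    K=np.array(p['K']);k1=float(p['k1'])
    x=cv2.undistortPoints(np.array([[[u,v]]],float),K,np.array([k1,0,0,0,0.]))[0,0]
    return np.array([x[0],-x[1],-1.])
def pt(p,d,u,v,w=1):
    q=d[v-w:v+w+1,u-w:u+w+1]; z=np.median(q[q>0])
    P=np.array(p['pose']); return P[:3,:3]@(ray(p,u,v)*z)+P[:3,3]
def atz(p,u,v,h):
    P=np.array(p['pose']); r=P[:3,:3]@ray(p,u,v); o=P[:3,3]; return o+r*(h-o[2])/r[2]
E
python3 - <<'E'
from h import *
for n in('scene','top'):
    im,d,p=grab(n,n+'0'); print(n,np.array(p['pose']).round(3).tolist(),np.array(p['K']).round(0).tolist(),p['k1'])
s=status.state();print(s['tcp_pos'],s['eef_rot'],s['time_s'],s['force'])
E
```

```text
scene [[-0.818, 0.259, -0.514, -0.29], [-0.575, -0.328, 0.749, 1.133], [0.025, 0.909, 0.417, 0.713], [0.0, 0.0, 0.0, 1.0]] [[569.0, 0.0, 321.0], [0.0, 569.0, 231.0], [0.0, 0.0, 1.0]] -0.15547718111170153
top [[-0.046, 0.975, -0.217, 0.252], [-0.999, -0.045, 0.01, 0.017], [0.0, 0.218, 0.976, 1.202], [0.0, 0.0, 0.0, 1.0]] [[527.0, 0.0, 320.0], [0.0, 527.0, 242.0], [0.0, 0.0, 1.0]] 0.046174634393470936
[0.25332683 0.57080361 0.2465483 ] [-2.90306584e-04  2.07380444e-01  9.78259983e-01 -8.19983061e-04] 0.1 [-0.35884186  0.42218982  0.00434052]
```

View pics/scene0.png

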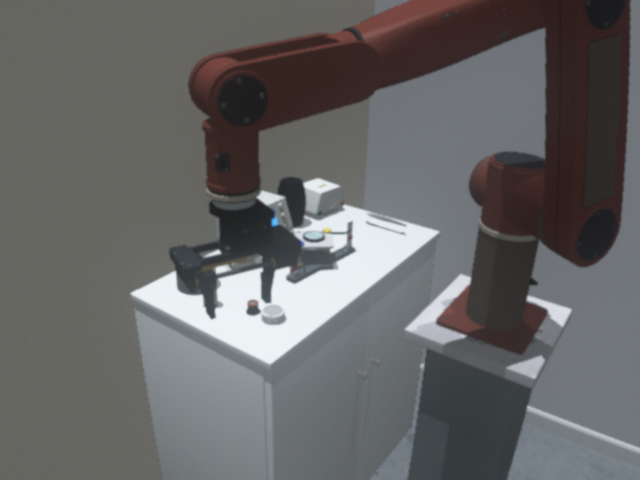

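View pics/top0.png

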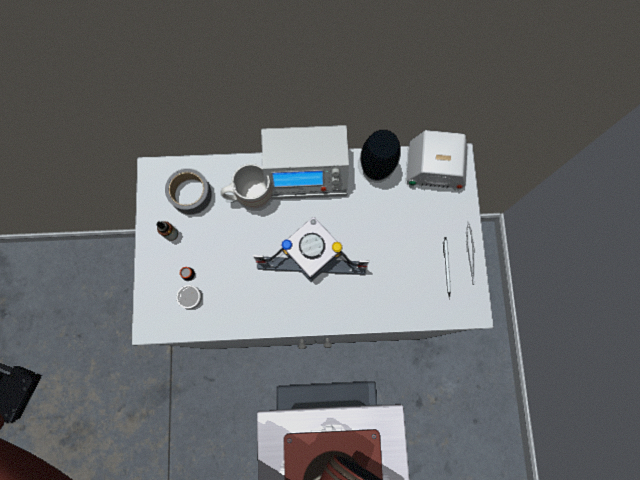

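The scene view shows the mount around (315,250), partly behind the gripper. The top view shows the blue cap at (287,244), the yellow cap at (337,247) and the mirror at (312,245). The small things are well clear of them, with the bottle, tin and loupe on the left and the pen and tweezers on the right.

```bash
python3 - <<'E'
from h import *
im,d,p=load('top0')
for n,u,v in(('blue',287,244),('yel',337,247)):
    print(n,pt(p,d,u,v).round(4),atz(p,u,v,.078).round(4))
hsv=cv2.cvtColor(im,cv2.COLOR_BGR2HSV)
for n,lo,hi,box in(('blue',(105,150,80),(130,255,255),(275,300,232,256)),('yel',(20,150,100),(35,255,255),(325,350,235,258))):
    m=cv2.inRange(hsv,lo,hi);a=np.zeros_like(m);u0,u1,v0,v1=box;a[v0:v1,u0:u1]=m[v0:v1,u0:u1]
    v,u=np.nonzero(a);print(n,len(u),u.mean(),v.mean(),atz(p,u.mean(),v.mean(),.077).round(4))
for n,u,v in(('vertexback',313,222),('frontv',314,278),('instr',305,160),('mug',252,175)): print(n,pt(p,d,u,v).round(4))
q=camera_params('wrist');s=status.state()
from scipy.spatial.transform import Rotation as R
T=np.eye(4);T[:3,:3]=R.from_quat(np.roll(s['eef_rot'],-1)).as_matrix();T[:3,3]=s['tcp_pos']
print('tool',T.round(3).tolist());print('wrist in tool',(np.linalg.inv(T)@q['pose']).round(3).tolist(),np.array(q['K']).round(0).tolist(),q['k1'],robot.tip_reach)
E
```

```text
blue [0.5024 0.0781 0.078 ] [0.5025 0.0781 0.078 ]
yel [ 0.4911 -0.0307  0.0763] [ 0.4908 -0.0306  0.078 ]
blue 76 286.2631578947368 244.32894736842104 [0.502  0.0798 0.077 ]
yel 78 336.52564102564105 246.73076923076923 [ 0.4916 -0.0296  0.077 ]
vertexback [0.5507 0.0193 0.0734]
frontv [0.4355 0.0227 0.0093]
instr [0.6787 0.0306 0.1194]
mug [0.6817 0.157  0.0314]
tool [[-0.914, 0.406, -0.001, 0.253], [0.406, 0.914, -0.001, 0.571], [0.0, -0.002, -1.0, 0.247], [0.0, 0.0, 0.0, 1.0]]
wrist in tool [[-0.001, 0.956, 0.292, 0.081], [1.0, 0.0, 0.001, -0.0], [0.001, 0.292, -0.956, -0.136], [0.0, 0.0, 0.0, 1.0]] [[386.0, 0.0, 318.0], [0.0, 386.0, 246.0], [0.0, 0.0, 1.0]] -0.0859922746297404 0.025
```

```bash
python3 -m pendant '{"xyz":[[-0.2,-0.27,0],[-0.2,-0.27,0],[-0.2,-0.27,0],[-0.2,-0.27,0],[-0.2,-0.27,0],[-0.2,-0.27,0],[-0.2,-0.27,0],[-0.2,-0.27,0],[-0.2,-0.27,0],[-0.2,-0.27,0],[-0.2,-0.27,0],[-0.2,-0.27,0]],"twist":[[0,0,0],[0,0,0],[0,0,0],[0,0,0],[0,0,0],[0,0,0],[0,0,0],[0,0,0],[0,0,0],[0,0,0],[0,0,0],[0,0,0]],"hand":[-1,-1,-1,-1,-1,-1,-1,-1,-1,-1,-1,-1]}'
python3 -m pendant '{"xyz":[[-0.2,-0.27,0],[-0.18,-0.26,0],[0,0,0],[0,0,0],[0,0,0],[0,0,0],[0,0,0]],"twist":[[0,0,0],[0,0,0],[0,0,-0.1],[0,0,-0.1],[0,0,-0.1],[0,0,-0.11],[0,0,0]],"hand":[-1,-1,-1,-1,-1,-1,-1]}'
```

```text
time_s: 1.3
tcp_pos: [0.3588, 0.0975, 0.2474]
eef_rot: [0.0, 0.207, 0.978, 0.0]
force: [0.9, 0.1, 0.9]
gripper_width: 0.0024
finger_force: 0.0
time_s: 2.0
tcp_pos: [0.3747, 0.0223, 0.2472]
eef_rot: [-0.0, 0.048, 0.999, 0.0]
force: [-0.1, 0.7, 0.1]
gripper_width: 0.0009
finger_force: 0.0
```

```bash
python3 -m pendant '{"xyz":[[0,0,0.25],[0,0,0.25],[0,0,0],[0,0,0],[0,0,0],[0,0,0],[0,0,0],[0,0,0],[0,0,0]],"twist":[[0,0,0],[0,0,0],[0,-0.16,0],[0,-0.16,0],[0,-0.16,0],[0,-0.16,0],[0,-0.16,0],[0,0,0],[0,0,0]],"hand":[-1,-1,-1,-1,-1,-1,-1,-1,-1]}'
python3 - <<'E'
from h import *
grab('wrist','w1'); print(status.state()['qpos'])
E
```

```text
time_s: 2.9
tcp_pos: [0.402, 0.0285, 0.1991]
eef_rot: [0.294, 0.047, 0.954, -0.017]
force: [-0.4, -0.8, 0.5]
gripper_width: 0.0003
finger_force: 0.0
[-0.14014404 -0.91216445  2.57319386  0.02294816  0.88266923 -1.62171846]
```

View pics/w1.png

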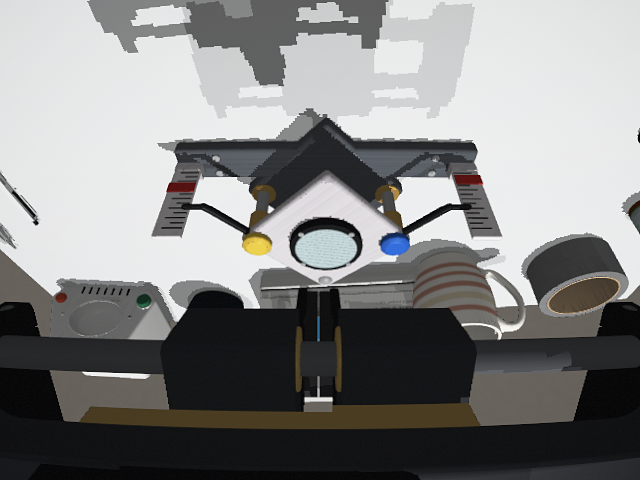

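The wrist view (robot side up) shows both scales clearly. The yellow scale is on the left with its red band at about (181,187) and pointer tip at (188,206). The blue scale is on the right with its band at (467,180) and pointer tip at (466,207).

```bash
python3 - <<'E'
from h import *
im,d,p=load('w1')
hsv=cv2.cvtColor(im,cv2.COLOR_BGR2HSV)
red=cv2.inRange(hsv,(0,120,60),(8,255,255))|cv2.inRange(hsv,(172,120,60),(180,255,255))
for n,box in(('yel',(160,205,165,205)),('blue',(445,490,165,205))):
    a=np.zeros_like(red);u0,u1,v0,v1=box;a[v0:v1,u0:u1]=red[v0:v1,u0:u1]
    V,U=np.nonzero(a);P=np.array([pt(p,d,u,v,0) for u,v in zip(U,V)])
    print(n,len(U),U.mean(),V.mean(),'med',np.median(P,0).round(4),'z pct',np.percentile(P[:,2],[2,10,90,98]).round(4),'x',np.percentile(P[:,0],[5,95]).round(4))
for n,u,v in(('ytip',188,206),('ytip',186,206),('btip',466,207),('btip',468,207),('ytopscale',167,234),('btopscale',486,233),('bluecap',395,243),('yelcap',257,244),('plate',300,200),('tableL',120,150),('tableR',520,150)):
    print(n,pt(p,d,u,v,0 if 'tip' in n else 1).round(4))
cv2.imwrite('pics/w1c.png',np.hstack([cv2.resize(im[130:245,145:215],None,fx=5,fy=5,interpolation=2),cv2.resize(im[130:245,435:505],None,fx=5,fy=5,interpolation=2)]))
E
```

```text
yel 244 180.8360655737705 186.9795081967213 med [nan nan nan] z pct [nan nan nan nan] x [nan nan]
blue 248 467.758064516129 179.31048387096774 med [nan nan nan] z pct [nan nan nan nan] x [nan nan]
ytip [ 0.4503 -0.0749  0.066 ]
ytip [ 0.4502 -0.0764  0.066 ]
btip [0.4698 0.1301 0.0666]
btip [0.4691 0.1313 0.0674]
ytopscale [ 0.4519 -0.0855  0.0911]
btopscale [0.4734 0.1397 0.0896]
bluecap [0.4947 0.0778 0.0769]
yelcap [ 0.4851 -0.0289  0.0777]
plate [0.4487 0.0095 0.0698]
tableL [ 0.441  -0.1496 -0.0006]
tableR [ 0.4741  0.1939 -0.001 ]
  return _methods._mean(a, axis=axis, dtype=dtype,
  ret = ret.dtype.type(ret / rcount)
```

View pics/w1c.png

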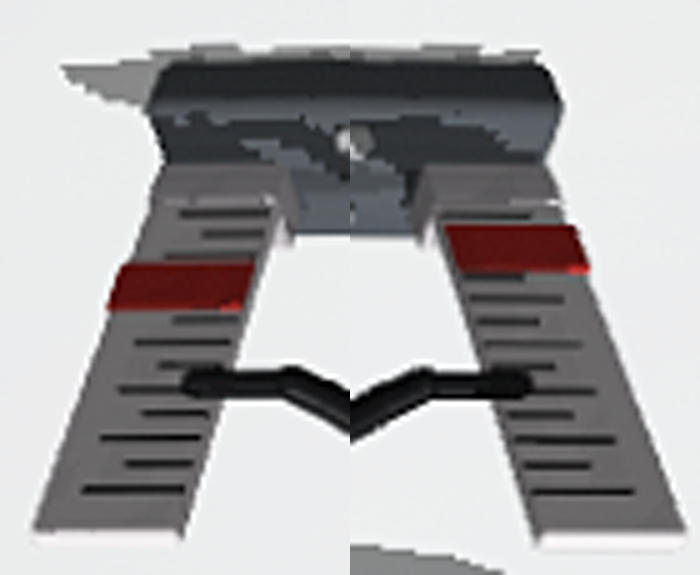

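The crop shows the blue band lower on its scale than the yellow one. Both pointers stand clear above their bands.

```bash
python3 - <<'E'
from h import *
im,d,p=load('w1')
hsv=cv2.cvtColor(im,cv2.COLOR_BGR2HSV)
M={'red':cv2.inRange(hsv,(0,120,60),(8,255,255))|cv2.inRange(hsv,(172,120,60),(180,255,255)),'bl':cv2.inRange(hsv,(105,120,60),(130,255,255)),'ye':cv2.inRange(hsv,(18,120,60),(35,255,255))}
for n,k,box in(('redY','red',(160,205,165,205)),('redB','red',(445,490,165,205)),('capB','bl',(375,415,228,262)),('capY','ye',(238,278,228,262))):
    u0,u1,v0,v1=box;a=np.zeros_like(M[k]);a[v0:v1,u0:u1]=M[k][v0:v1,u0:u1]
    V,U=np.nonzero(a);P=[]
    T=np.array(p['pose'])
    for u,v in zip(U,V):
        if d[v,u]>0: P.append(T[:3,:3]@(ray(p,u,v)*d[v,u])+T[:3,3])
    P=np.array(P); print(n,len(U),len(P),'med',np.median(P,0).round(4),'z',np.percentile(P[:,2],[2,10,50,90,98]).round(4))
    if 'cap' in n:
        t=P[P[:,2]>.0755]; print('  top',len(t),((t.max(0)+t.min(0))/2).round(4),(t.max(0)-t.min(0)).round(4))
    else:
        print('  ray-plane z at scale x', [ (lambda o,r:(o+r*((x-o[0])/r[0])).round(4).tolist())(T[:3,3],T[:3,:3]@ray(p,U.mean(),V.mean())) for x in ((.4519,) if n=='redY' else (.4734,))])
# scale ruler: z at points along each scale
for n,L in(('Y',[(178,172),(176,195),(172,215),(169,225)]),('B',[(462,173),(474,195),(478,215),(482,225)])):
    for u,v in L: print(n,u,v,pt(p,d,u,v).round(4))
E
```

```text
redY 244 242 med [ 0.4506 -0.0863  0.0437] z [0.0383 0.0395 0.0437 0.0473 0.0479]
  ray-plane z at scale x [[0.4519, -0.087, 0.0421]]
redB 248 245 med [0.4726 0.1394 0.034 ] z [0.0283 0.0295 0.034  0.0382 0.039 ]
  ray-plane z at scale x [[0.4734, 0.1402, 0.033]]
capB 525 522 med [0.4962 0.0778 0.0763] z [0.0705 0.0723 0.0763 0.0775 0.0779]
  top 340 [0.5001 0.0779 0.0768] [0.0209 0.0216 0.0027]
capY 514 513 med [ 0.4856 -0.0299  0.0764] z [0.0707 0.0724 0.0764 0.0776 0.0781]
  top 335 [ 0.489  -0.0306  0.0772] [0.0188 0.0222 0.0033]
Y 178 172 [ 0.4507 -0.0933  0.0247]
Y 176 195 [ 0.4517 -0.0886  0.0513]
Y 172 215 [ 0.4513 -0.0861  0.0731]
Y 169 225 [ 0.4518 -0.0861  0.0826]
B 462 173 [0.4733 0.1374 0.0252]
B 474 195 [0.4738 0.1408 0.0507]
B 478 215 [0.4732 0.1383 0.0723]
B 482 225 [0.4734 0.1388 0.082 ]
```

```bash
cat >> h.py <<'E'
from scipy.spatial.transform import Rotation as R
def go(x,y,z):
    s=status.state();T=R.from_quat(np.roll(s['eef_rot'],-1)).as_matrix()
    tip=s['tcp_pos']+T[:,2]*.025
    D=T.T@(np.array([x,y,z])-tip)/.12
    print('t',round(s['time_s'],2),'tip',tip.round(4),'axes',T.round(3).tolist(),'units to go',D.round(3),'F',np.round(s['force'],2))
    print('1mm down =',(T.T@[0,0,-.001]/.12).round(4))
E
python3 -m pendant '{"xyz":[[0,0,0],[0,0,0],[0,0,0],[0,0,0]],"twist":[[0,0.155,0],[0,0.155,0],[0,0,0],[0,0,0]],"hand":[-1,-1,-1,-1]}'
python3 -c "
from h import *
go(.5065,.0785,.105);print(status.state()['qpos'])"
```

```text
time_s: 3.35
tcp_pos: [0.4024, 0.0281, 0.1988]
eef_rot: [0.177, 0.049, 0.983, -0.012]
force: [-0.3, 0.3, 0.2]
gripper_width: 0.0006
finger_force: 0.0
t 3.35 tip [0.411  0.0271 0.1754] axes [[-0.933, 0.1, 0.347], [0.092, 0.995, -0.041], [-0.349, -0.006, -0.937]] units to go [-0.498  0.51   0.808] F [-0.32  0.25  0.17]
1mm down = [0.0029 0.     0.0078]
[-0.13025632 -0.6419921   2.38267974  0.00548917  1.0445409  -1.6034416 ]
```

```bash
python3 -m pendant '{"xyz":[[-0.17,0.17,0],[-0.17,0.17,0],[-0.16,0.17,0],[0,0,0.2],[0,0,0.2],[0,0,0.2],[0,0,0.21],[0,0,0],[0,0,0]],"twist":[[0,0,0],[0,0,0],[0,0,0],[0,0,0],[0,0,0],[0,0,0],[0,0,0],[0,0,0],[0,0,0]],"hand":[-1,-1,-1,-1,-1,-1,-1,-1,-1]}'
python3 - <<'E'
from h import *
go(.5065,.0785,.085); grab('wrist','w2')
E
```

```text
time_s: 4.25
tcp_pos: [0.4977, 0.0795, 0.1298]
eef_rot: [0.178, 0.049, 0.983, -0.012]
force: [-0.9, 0.1, -0.1]
gripper_width: 0.0007
finger_force: 0.0
t 4.25 tip [0.5064 0.0785 0.1064] axes [[-0.932, 0.1, 0.348], [0.092, 0.995, -0.041], [-0.351, -0.006, -0.936]] units to go [0.062 0.001 0.167] F [-0.91  0.06 -0.12]
1mm down = [0.0029 0.0001 0.0078]
```

View pics/w2.png

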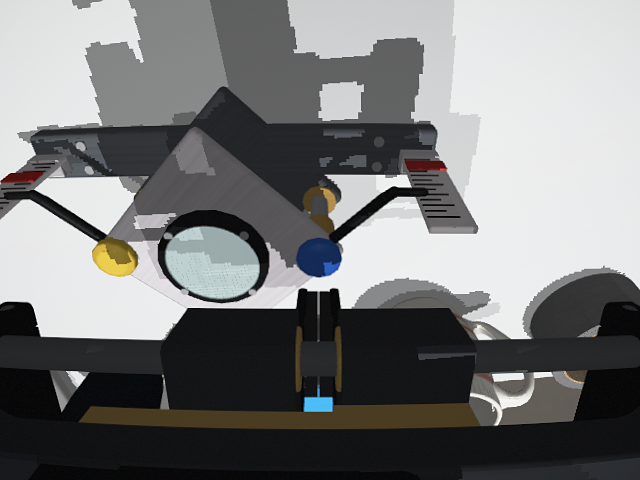

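The fingertips (column 319) line up with the blue cap at (319,257). The blue band at (425,165) and pointer tip at (425,192) are in view. I'll lower onto the cap.

```bash
python3 -m pendant '{"xyz":[[0.023,0,0.062],[0.023,0,0.062],[0.022,0,0.06],[0.006,0,0.016],[0.006,0,0.016],[0,0,0]],"twist":[[0,0,0],[0,0,0],[0,0,0],[0,0,0],[0,0,0],[0,0,0]],"hand":[-1,-1,-1,-1,-1,-1]}'
python3 - <<'E'
from h import *
go(.5065,.0785,.063)
E
```

```text
time_s: 4.9
tcp_pos: [0.4989, 0.0797, 0.1018]
eef_rot: [0.178, 0.049, 0.983, -0.012]
force: [-2.2, 0.8, 4.1]
gripper_width: 0.0005
finger_force: 2.0
t 4.9 tip [0.5076 0.0786 0.0784] axes [[-0.932, 0.1, 0.348], [0.091, 0.995, -0.041], [-0.35, -0.006, -0.937]] units to go [ 0.053 -0.001  0.117] F [-2.2   0.78  4.06]
1mm down = [0.0029 0.0001 0.0078]
```

```bash
python3 -m pendant '{"xyz":[[0.003,0,0.008],[0.003,0,0.008],[0.003,0,0.008],[0.003,0,0.008],[0.003,0,0.008],[0.003,0,0.008],[0.003,0,0.008],[0.003,0,0.008],[0.003,0,0.008],[0.003,0,0.008],[0.003,0,0.008],[0,0,0]],"twist":[[0,0,0],[0,0,0],[0,0,0],[0,0,0],[0,0,0],[0,0,0],[0,0,0],[0,0,0],[0,0,0],[0,0,0],[0,0,0],[0,0,0]],"hand":[-1,-1,-1,-1,-1,-1,-1,-1,-1,-1,-1,-1]}'
python3 - <<'E'
from h import *
go(.5065,.0785,.0625)
im,d,p=grab('wrist','w3')
cv2.imwrite('pics/w3c.png',cv2.resize(im[110:290,290:490],None,fx=4,fy=4,interpolation=2)[:600])
E
```

```text
time_s: 6.1
tcp_pos: [0.499, 0.0798, 0.0909]
eef_rot: [0.178, 0.049, 0.983, -0.012]
force: [-5.3, 3.3, 7.9]
gripper_width: 0.0003
finger_force: 4.3
t 6.1 tip [0.5077 0.0788 0.0675] axes [[-0.932, 0.1, 0.349], [0.091, 0.995, -0.04], [-0.351, -0.006, -0.936]] units to go [ 0.024 -0.003  0.035] F [-5.31  3.29  7.85]
1mm down = [0.0029 0.     0.0078]
```

View pics/w3c.png

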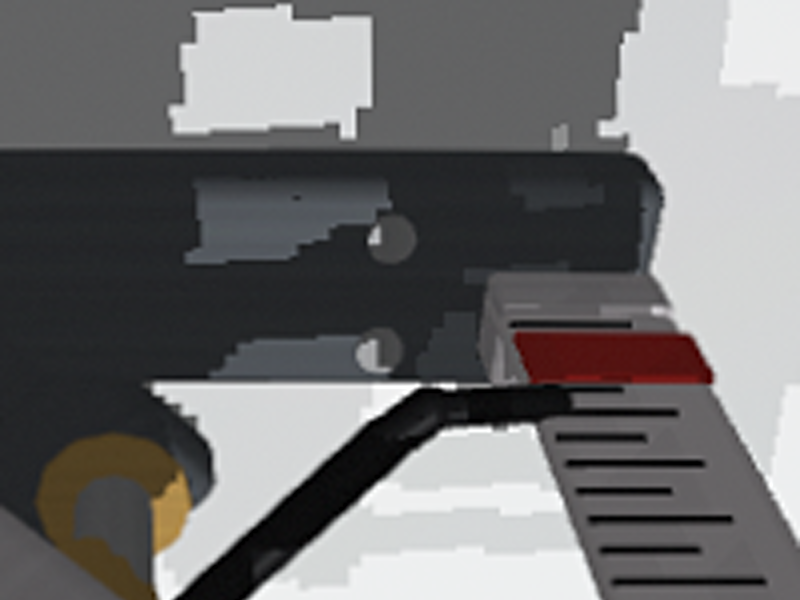

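The pointer tip, at (432,210) in the full picture, is just above the red band, whose centre is at about (443,199). I'll measure the gap with depth.

```bash
python3 - <<'E'
from h import *
im,d,p=load('w3')
for u,v in((428,210),(430,210),(431,210),(431,211),(442,199),(446,199),(436,199),(450,225)): print(u,v,pt(p,d,u,v,0).round(4),im[v,u])
im,d,p=load('w2')
for u,v in((422,192),(424,192),(425,192),(424,164),(430,164)): print('w2',u,v,pt(p,d,u,v,0).round(4),im[v,u])
E
```

```text
428 210 [0.4707 0.1307 0.0454] [17 15 14]
430 210 [0.4713 0.1318 0.0447] [17 16 16]
431 210 [0.471  0.1321 0.0451] [14 14 15]
431 211 [0.4718 0.1322 0.0448] [15 14 14]
442 199 [0.4724 0.1398 0.0345] [17 20 84]
446 199 [0.4725 0.1417 0.0345] [19 20 84]
436 199 [0.472  0.1369 0.0347] [16 18 84]
450 225 [0.4726 0.138  0.0554] [3 3 3]
w2 422 192 [0.4701 0.1314 0.0673] [22 20 20]
w2 424 192 [0.47   0.1323 0.0676] [15 15 13]
w2 425 192 [0.47   0.1327 0.0677] [13 12 13]
w2 424 164 [0.4727 0.1399 0.0327] [17 18 80]
w2 430 164 [0.4735 0.1435 0.0316] [16 18 80]
```

```bash
python3 -m pendant '{"xyz":[[0.003,0,0.007],[0.003,0,0.007],[0.003,0,0.007],[0.003,0,0.007],[0.002,0,0.006],[0.002,0,0.006],[0,0,0],[0,0,0]],"twist":[[0,0,0],[0,0,0],[0,0,0],[0,0,0],[0,0,0],[0,0,0],[0,0,0],[0,0,0]],"hand":[-1,-1,-1,-1,-1,-1,-1,-1]}'
python3 - <<'E'
from h import *
go(.5065,.0785,.0625)
im,d,p=grab('wrist','w4')
for v in range(190,216,2): print(v,[(im[v,u].tolist(),round(float(pt(p,d,u,v,0)[2]),4)) for u in (428,431,442)])
E
```

```text
time_s: 6.95
tcp_pos: [0.4992, 0.0797, 0.0862]
eef_rot: [0.178, 0.049, 0.983, -0.012]
force: [-5.6, 3.6, 10.4]
gripper_width: 0.0004
finger_force: 5.2
t 6.95 tip [0.508  0.0787 0.0628] axes [[-0.932, 0.1, 0.349], [0.091, 0.995, -0.04], [-0.352, -0.006, -0.936]] units to go [ 0.012 -0.003 -0.002] F [-5.58  3.64 10.41]
1mm down = [0.0029 0.     0.0078]
190 [([91, 89, 91], 0.022), ([92, 91, 92], 0.0213), ([106, 103, 106], 0.0217)]
192 [([94, 92, 94], 0.0224), ([94, 92, 95], 0.022), ([116, 112, 115], 0.0219)]
194 [([62, 61, 62], 0.0243), ([65, 63, 64], 0.025), ([68, 66, 68], 0.0252)]
196 [([80, 80, 77], 0.0251), ([78, 78, 76], 0.0254), ([75, 74, 71], 0.0257)]
198 [([18, 19, 81], 0.0285), ([18, 19, 85], 0.0303), ([19, 21, 84], 0.0298)]
200 [([17, 18, 81], 0.0319), ([16, 19, 84], 0.0315), ([16, 17, 83], 0.0321)]
202 [([17, 19, 81], 0.0334), ([16, 17, 82], 0.0332), ([16, 18, 83], 0.0326)]
204 [([16, 18, 82], 0.0357), ([17, 20, 81], 0.0348), ([18, 21, 84], 0.0357)]
206 [([18, 20, 82], 0.0369), ([19, 20, 80], 0.0356), ([16, 18, 83], 0.0352)]
208 [([21, 23, 101], 0.038), ([22, 23, 102], 0.038), ([20, 22, 101], 0.0388)]
210 [([44, 44, 115], 0.039), ([36, 38, 85], 0.0384), ([36, 38, 89], 0.0386)]
212 [([14, 13, 12], 0.0407), ([14, 13, 13], 0.0403), ([2, 2, 0], 0.041)]
214 [([102, 101, 103], 0.04), ([102, 100, 103], 0.0412), ([103, 101, 104], 0.0413)]
```

```bash
python3 - <<'E'
from h import *
im,d,p=load('w4')
cv2.imwrite('pics/w4c.png',cv2.resize(im[160:250,370:490],None,fx=6,fy=6,interpolation=2))
for v in range(200,216,2): print(v,[(im[v,u].max(),round(float(pt(p,d,u,v,0)[2]),4)) for u in (412,416,420,423)])
E
```

```text
200 [(np.uint8(82), 0.0158), (np.uint8(114), 0.021), (np.uint8(92), 0.0282), (np.uint8(82), 0.031)]
202 [(np.uint8(81), 0.0156), (np.uint8(118), 0.0224), (np.uint8(97), 0.0291), (np.uint8(80), 0.0321)]
204 [(np.uint8(52), 0.0177), (np.uint8(63), 0.0358), (np.uint8(6), 0.0359), (np.uint8(10), 0.035)]
206 [(np.uint8(11), 0.037), (np.uint8(13), 0.0371), (np.uint8(15), 0.0367), (np.uint8(16), 0.0377)]
208 [(np.uint8(15), 0.0377), (np.uint8(13), 0.0367), (np.uint8(17), 0.0372), (np.uint8(20), 0.0379)]
210 [(np.uint8(13), 0.0379), (np.uint8(12), 0.038), (np.uint8(17), 0.0379), (np.uint8(16), 0.0378)]
212 [(np.uint8(14), 0.0389), (np.uint8(14), 0.0375), (np.uint8(18), 0.0382), (np.uint8(57), 0.0368)]
214 [(np.uint8(91), -0.0004), (np.uint8(148), -0.0006), (np.uint8(146), -0.0015), (np.uint8(89), 0.037)]
```

View pics/w4c.png

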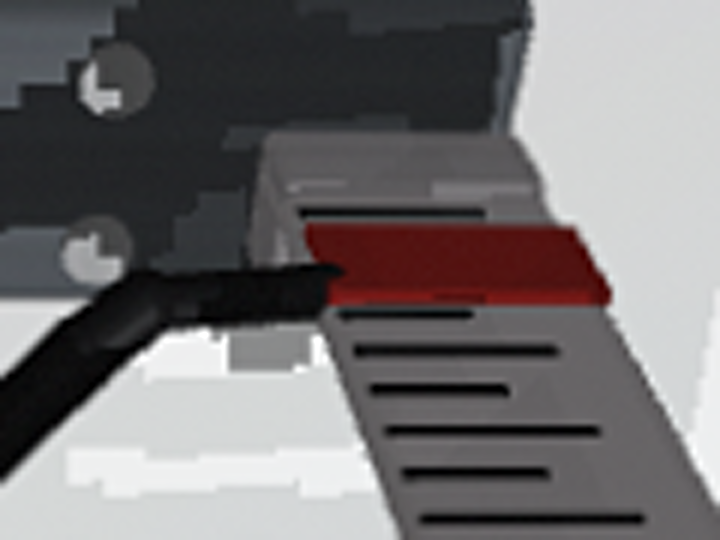

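The tip now lies in the upper half of the band, at about (426,207) in the full picture and 2–3 mm above the centre. I'll press 1 mm more and hold.

```bash
python3 -m pendant '{"xyz":[[0.002,0,0.005],[0.002,0,0.005],[0,0,0],[0,0,0],[0,0,0],[0,0,0],[0,0,0],[0,0,0],[0,0,0],[0,0,0],[0,0,0]],"twist":[[0,0,0],[0,0,0],[0,0,0],[0,0,0],[0,0,0],[0,0,0],[0,0,0],[0,0,0],[0,0,0],[0,0,0],[0,0,0]],"hand":[-1,-1,-1,-1,-1,-1,-1,-1,-1,-1,-1]}'
python3 - <<'E'
from h import *
go(.5065,.0785,.1)
im,d,p=grab('wrist','w5')
for v in range(198,216,2): print(v,[(im[v,u].max(),round(float(pt(p,d,u,v,0)[2]),4)) for u in (412,416,420,423,436)])
E
```

```text
time_s: 8.1
tcp_pos: [0.4993, 0.0797, 0.085]
eef_rot: [0.178, 0.049, 0.983, -0.012]
force: [-5.2, 3.9, 10.2]
gripper_width: 0.0001
finger_force: 5.4
t 8.1 tip [0.5081 0.0787 0.0616] axes [[-0.932, 0.1, 0.35], [0.091, 0.995, -0.04], [-0.352, -0.006, -0.936]] units to go [-0.1   -0.004 -0.304] F [-5.18  3.85 10.19]
1mm down = [0.0029 0.     0.0078]
198 [(np.uint8(71), 0.0143), (np.uint8(81), 0.0212), (np.uint8(99), 0.0267), (np.uint8(89), 0.0278), (np.uint8(88), 0.0285)]
200 [(np.uint8(83), 0.015), (np.uint8(91), 0.0213), (np.uint8(93), 0.0278), (np.uint8(81), 0.0305), (np.uint8(84), 0.0305)]
202 [(np.uint8(83), 0.0147), (np.uint8(104), 0.021), (np.uint8(98), 0.0292), (np.uint8(80), 0.032), (np.uint8(83), 0.0321)]
204 [(np.uint8(26), 0.0339), (np.uint8(7), 0.0345), (np.uint8(8), 0.0337), (np.uint8(19), 0.0352), (np.uint8(84), 0.0345)]
206 [(np.uint8(12), 0.0352), (np.uint8(14), 0.0351), (np.uint8(14), 0.0363), (np.uint8(22), 0.0349), (np.uint8(83), 0.0353)]
208 [(np.uint8(15), 0.0362), (np.uint8(18), 0.036), (np.uint8(18), 0.0354), (np.uint8(23), 0.0353), (np.uint8(83), 0.0374)]
210 [(np.uint8(14), 0.0361), (np.uint8(11), 0.0368), (np.uint8(15), 0.0363), (np.uint8(40), 0.0366), (np.uint8(121), 0.0384)]
212 [(np.uint8(12), 0.0371), (np.uint8(25), 0.0353), (np.uint8(34), 0.0355), (np.uint8(79), 0.0348), (np.uint8(85), 0.0382)]
214 [(np.uint8(146), -0.0012), (np.uint8(145), -0.0004), (np.uint8(142), -0.0007), (np.uint8(110), 0.036), (np.uint8(57), 0.041)]
```

The pointer reads about 34.5 mm against the band centre at 34 mm, and it has been held for about 0.9 s. I'll release it now.

```bash
python3 -m pendant '{"xyz":[[-0.01,0,-0.026],[-0.01,0,-0.026],[-0.01,0,-0.026],[-0.01,0,-0.026],[-0.01,0,-0.026],[-0.015,0,-0.04],[-0.03,0,-0.08],[-0.03,0,-0.08],[0,0,0],[0,0,0],[0,0,0],[0,0,0]],"twist":[[0,0,0],[0,0,0],[0,0,0],[0,0,0],[0,0,0],[0,0,0],[0,0,0],[0,0,0],[0,0,0],[0,0,0],[0,0,0],[0,0,0]],"hand":[-1,-1,-1,-1,-1,-1,-1,-1,-1,-1,-1,-1]}'
python3 - <<'E'
from h import *
go(.496,-.0303,.1055)
im,d,p=grab('wrist','w6')
cv2.imwrite('pics/w6.png',im)
E
```

```text
time_s: 9.35
tcp_pos: [0.4985, 0.0796, 0.1259]
eef_rot: [0.177, 0.049, 0.983, -0.012]
force: [0.6, 0.7, -0.7]
gripper_width: 0.0003
finger_force: 0.0
t 9.35 tip [0.5072 0.0785 0.1025] axes [[-0.932, 0.1, 0.347], [0.091, 0.995, -0.041], [-0.35, -0.006, -0.937]] units to go [-0.004 -0.912 -0.019] F [ 0.56  0.65 -0.75]
1mm down = [0.0029 0.0001 0.0078]
```

View pics/w6.png

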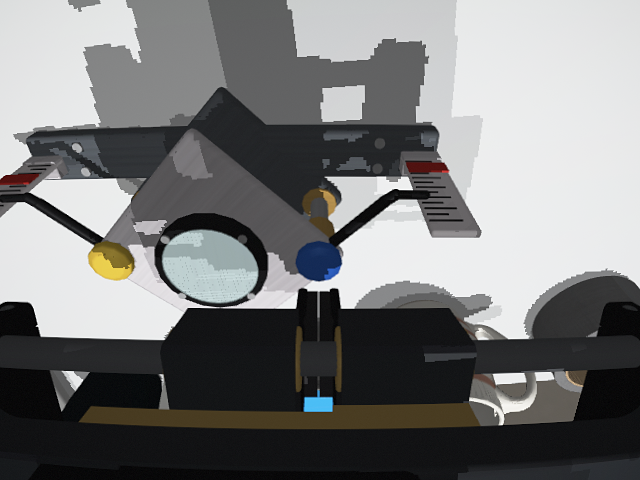

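The blue corner has sprung back, with its pointer at (427,194) as before, and the mount has not moved. Next is the yellow cap.

```bash
python3 -m pendant '{"xyz":[[0,-0.23,-0.02],[0,-0.23,0],[0,-0.23,0],[0,-0.22,0],[0,0,0],[0.023,0,0.062],[0.023,0,0.062],[0.01,0,0.026],[0.006,0,0.016],[0,0,0]],"twist":[[0,0,0],[0,0,0],[0,0,0],[0,0,0],[0,0,0],[0,0,0],[0,0,0],[0,0,0],[0,0,0],[0,0,0]],"hand":[-1,-1,-1,-1,-1,-1,-1,-1,-1,-1]}'
python3 - <<'E'
from h import *
go(.496,-.0303,.0685)
im,d,p=grab('wrist','w7')
E
```

```text
time_s: 10.4
tcp_pos: [0.4869, -0.0284, 0.1075]
eef_rot: [0.177, 0.048, 0.983, -0.012]
force: [0.3, -0.3, -0.5]
gripper_width: 0.0005
finger_force: 0.0
t 10.4 tip [ 0.4955 -0.0294  0.084 ] axes [[-0.933, 0.099, 0.347], [0.09, 0.995, -0.04], [-0.349, -0.006, -0.937]] units to go [ 0.041 -0.007  0.123] F [ 0.28 -0.29 -0.46]
1mm down = [0.0029 0.0001 0.0078]
```

View pics/w7.png

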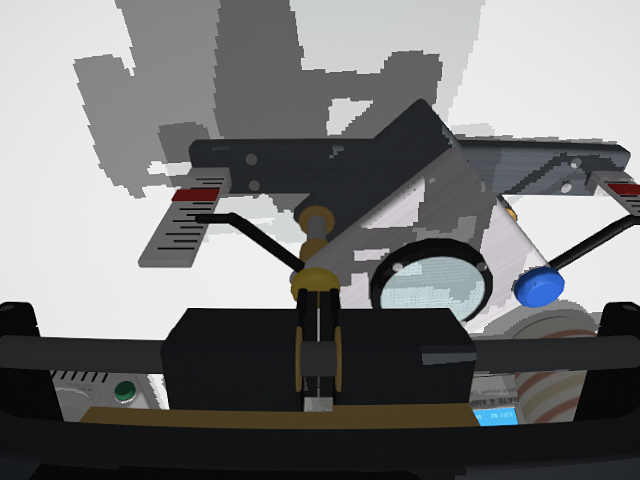

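The fingertips are aligned on the yellow cap at (316,283). The band is at (195,195) and the pointer tip at (199,218).

```bash
python3 -m pendant '{"xyz":[[0.004,0,0.01],[0.004,0,0.01],[0.003,0,0.01],[0.004,0,0.01],[0.003,0,0.009],[0.003,0,0.009],[0.003,0,0.009],[0.003,0,0.009],[0.003,0,0.009],[0.003,0,0.009],[0.003,0,0.009],[0,0,0]],"twist":[[0,0,0],[0,0,0],[0,0,0],[0,0,0],[0,0,0],[0,0,0],[0,0,0],[0,0,0],[0,0,0],[0,0,0],[0,0,0],[0,0,0]],"hand":[-1,-1,-1,-1,-1,-1,-1,-1,-1,-1,-1,-1]}'
python3 - <<'E'
from h import *
go(.496,-.0303,.0675)
im,d,p=grab('wrist','w8')
cv2.imwrite('pics/w8c.png',cv2.resize(im[165:265,130:260],None,fx=6,fy=6,interpolation=2))
hsv=cv2.cvtColor(im,cv2.COLOR_BGR2HSV)
m=cv2.inRange(hsv,(0,150,60),(8,255,255))[170:225,150:240];V,U=np.nonzero(m)
print('band px',U.mean()+150,V.mean()+170,'z',np.nanmedian([pt(p,d,u+150,v+170,1)[2] for u,v in zip(U,V)]).round(4))
for u in range(198,214,3):
  z=[(v,float(pt(p,d,u,v,1)[2].round(4))) for v in range(196,232,2) if im[v,u].max()<30]
  print(u,z)
E
```

```text
time_s: 11.65
tcp_pos: [0.4873, -0.0295, 0.0949]
eef_rot: [0.178, 0.049, 0.983, -0.012]
force: [-5.2, -3.4, 6.0]
gripper_width: 0.0003
finger_force: 3.5
t 11.65 tip [ 0.496  -0.0305  0.0715] axes [[-0.932, 0.1, 0.348], [0.091, 0.995, -0.041], [-0.35, -0.007, -0.937]] units to go [0.012 0.002 0.031] F [-5.21 -3.37  6.04]
1mm down = [0.0029 0.0001 0.0078]
band px 190.09409594095942 206.9077490774908 z 0.0435
198 [(200, 0.0362), (216, 0.0498), (222, 0.0545)]
201 [(200, 0.0362), (214, 0.051), (216, 0.0517), (222, 0.055)]
204 [(200, 0.0364), (212, 0.0509), (214, 0.052), (216, 0.0524), (218, 0.0523), (222, 0.0552)]
207 [(200, 0.0361), (212, 0.0507), (214, 0.0516), (216, 0.0526), (218, 0.0529)]
210 [(200, 0.0359), (212, 0.0512), (214, 0.0517), (216, 0.0528), (218, 0.0529)]
213 [(200, 0.0358), (212, 0.0509), (214, 0.0522), (216, 0.0528), (218, 0.053)]
```

View pics/w8c.png

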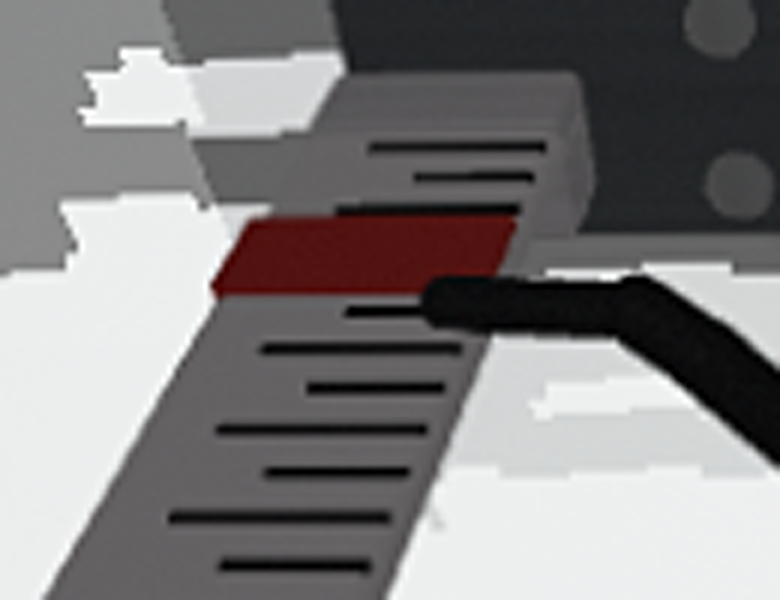

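The pointer tip (about (203,215), 51 mm up) is still above the band, whose centre is 43.5 mm up. I'll press about 4.2 mm more and hold.

```bash
python3 -m pendant '{"xyz":[[0.003,0,0.007],[0.003,0,0.007],[0.002,0,0.007],[0.002,0,0.006],[0.002,0,0.006],[0,0,0],[0,0,0],[0,0,0],[0,0,0],[0,0,0],[0,0,0],[0,0,0]],"twist":[[0,0,0],[0,0,0],[0,0,0],[0,0,0],[0,0,0],[0,0,0],[0,0,0],[0,0,0],[0,0,0],[0,0,0],[0,0,0],[0,0,0]],"hand":[-1,-1,-1,-1,-1,-1,-1,-1,-1,-1,-1,-1]}'
python3 - <<'E'
from h import *
go(.496,-.0303,.0675)
im,d,p=grab('wrist','w9')
hsv=cv2.cvtColor(im,cv2.COLOR_BGR2HSV)
m=cv2.inRange(hsv,(0,150,60),(8,255,255))[170:230,150:240];V,U=np.nonzero(m)
print('band px',U.mean()+150,V.mean()+170,'z',np.nanmedian([pt(p,d,u+150,v+170,1)[2] for u,v in zip(U,V)]).round(4))
for u in range(201,220,3):
  print(u,[(v,float(pt(p,d,u,v,1)[2].round(4))) for v in range(196,232,2) if im[v,u].max()<30])
E
```

```text
time_s: 12.9
tcp_pos: [0.4875, -0.0296, 0.091]
eef_rot: [0.178, 0.049, 0.983, -0.012]
force: [-6.2, -2.9, 6.5]
gripper_width: 0.0005
finger_force: 4.3
t 12.9 tip [ 0.4962 -0.0306  0.0676] axes [[-0.932, 0.1, 0.348], [0.091, 0.995, -0.041], [-0.35, -0.007, -0.937]] units to go [0.002 0.003 0.   ] F [-6.16 -2.91  6.55]
1mm down = [0.0029 0.0001 0.0078]
band px 186.65124555160142 211.40569395017792 z 0.0436
201 [(198, 0.0305)]
204 [(198, 0.0306), (212, 0.0449)]
207 [(198, 0.0307), (210, 0.0445), (212, 0.0458)]
210 [(198, 0.0301), (210, 0.0446), (212, 0.0453), (214, 0.0461)]
213 [(198, 0.0302), (210, 0.045), (212, 0.0452), (214, 0.0458), (216, 0.0461)]
216 [(198, 0.0299), (210, 0.0448), (212, 0.0456), (214, 0.0468), (216, 0.0467)]
219 [(210, 0.0444), (212, 0.0459), (214, 0.0465), (216, 0.0469)]
```

The pointer is about 44.5 mm up, which is inside the band (43.6 ± 5 mm). I'll nudge it 0.4 mm, hold a little longer, then release and retreat.

```bash
python3 -m pendant '{"xyz":[[0.001,0,0.003],[0,0,0],[0,0,0],[0,0,0],[0,0,0],[0,0,0],[0,0,0]],"twist":[[0,0,0],[0,0,0],[0,0,0],[0,0,0],[0,0,0],[0,0,0],[0,0,0]],"hand":[-1,-1,-1,-1,-1,-1,-1]}'
python3 -m pendant '{"xyz":[[-0.01,0,-0.026],[-0.01,0,-0.026],[-0.01,0,-0.026],[-0.01,0,-0.026],[-0.015,0,-0.04],[-0.03,0,-0.08],[-0.06,0,-0.16],[-0.06,0,-0.16],[0,0,0],[0,0,0],[0,0,0],[0,0,0]],"twist":[[0,0,0],[0,0,0],[0,0,0],[0,0,0],[0,0,0],[0,0,0],[0,0,0],[0,0,0],[0,0,0],[0,0,0],[0,0,0],[0,0,0]],"hand":[-1,-1,-1,-1,-1,-1,-1,-1,-1,-1,-1,-1]}'
python3 - <<'E'
from h import *
im,d,p=grab('wrist','w10')
E
```

```text
time_s: 13.65
tcp_pos: [0.4875, -0.0296, 0.0907]
eef_rot: [0.178, 0.049, 0.983, -0.012]
force: [-6.7, -3.0, 7.5]
gripper_width: 0.0002
finger_force: 4.4
time_s: 14.85
tcp_pos: [0.4869, -0.0286, 0.1588]
eef_rot: [0.177, 0.049, 0.983, -0.012]
force: [-0.1, 0.4, -0.8]
gripper_width: 0.0002
finger_force: 0.0
```

View pics/w10.png

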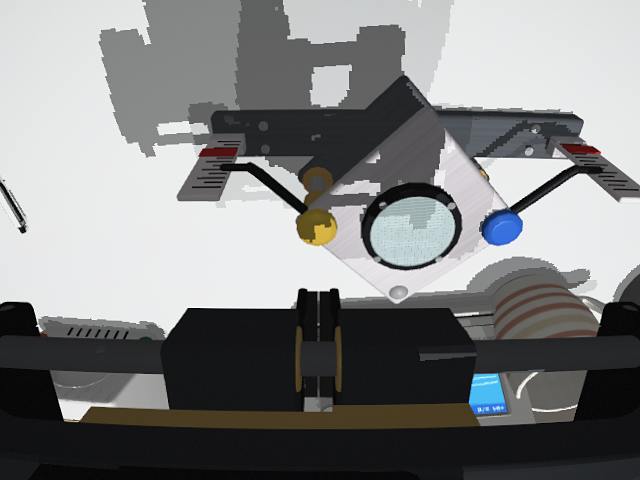

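Both corners are back up, with the yellow pointer tip at (225,167) and the blue at (583,170), both clear above their bands. The fingers are clear of the mount.

```bash
python3 -c "
from workcell import finish_job
print(finish_job())"
```

```text
the job is handed in; nothing more can be done
None
```

I pressed the blue corner and then the yellow one into their red bands, held each for about a second, and let both spring back; the mount is at rest and the job is handed in, but no verdict was returned.

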